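Return the stain dropper bottles to their socket tray

TASK

Put the stain set back in its tray: stand the three dropper bottles (the ones with a rubber bulb on top) upright in the wooden sockets, the smallest in the smallest hole, the middle one in the middle-sized hole and the largest in the largest hole. They are glass, so set them down rather than dropping or knocking them over, and leave the two flat-capped bottles standing where they are.

Things in the scene. Friction and masses are not known exactly. Their poses are not given: they have to be found in the camera images.
- dropper_small: smallest dropper bottle, loose, standing upright: round amber glass, 28 mm in diameter with straight sides up to 56 mm, then a shoulder, a narrow black cap 17 mm across and on top a slim dark rubber dropper bulb 12 mm across; 88 mm high in all; about 60 g. Origin: centre of its underside; z up its axis.
- dropper_medium: middle-sized dropper bottle, loose, standing upright: round amber glass, 42 mm in diameter with straight sides up to 58 mm, then a shoulder, a narrow black cap 22 mm across and on top a slim dark rubber dropper bulb 15 mm across; 92 mm high in all; about 110 g. Origin: centre of its underside; z up its axis.
- dropper_large: largest dropper bottle, loose, standing upright: round amber glass, 56 mm in diameter with straight sides up to 60 mm, then a shoulder, a narrow black cap 27 mm across and on top a slim dark rubber dropper bulb 18 mm across; 96 mm high in all; about 190 g. Origin: centre of its underside; z up its axis.
- jar_medium: middle-sized screw-cap bottle, a look-alike that does not belong in the tray, loose, standing upright: same amber glass, 42 mm in diameter, straight sides up to 58 mm like the middle-sized dropper bottle, but with a broad flat black cap 35 mm across and no bulb; 78 mm high. Origin: centre of its underside; z up.
- jar_large: large screw-cap bottle, a look-alike that does not belong in the tray, loose, standing upright: same amber glass, 56 mm in diameter, straight sides up to 60 mm like the largest dropper bottle, but with a broad flat black cap 48 mm across and no bulb; 82 mm high. Origin: centre of its underside; z up.
- block_small: pale wooden block with the smallest round socket, fixed in the tray: 86 x 86 mm, 24 mm high, one blind hole 46 mm in diameter in the middle of its top, 16 mm deep (hole floor 8 mm above the block's underside). Origin: centre of its underside, which lies 4 mm above the table, on the hole's axis; z up; x and y along the block's sides, as the tray's.
- block_medium: pale wooden block with the middle-sized round socket, fixed in the tray: 86 x 86 mm, 24 mm high, one blind hole 60 mm in diameter in the middle of its top, 16 mm deep (hole floor 8 mm above the block's underside). Origin: centre of its underside, which lies 4 mm above the table, on the hole's axis; z up; x and y along the block's sides, as the tray's.
- block_large: pale wooden block with the largest round socket, fixed in the tray: 86 x 86 mm, 24 mm high, one blind hole 74 mm in diameter in the middle of its top, 16 mm deep (hole floor 8 mm above the block's underside). Origin: centre of its underside, which lies 4 mm above the table, on the hole's axis; z up; x and y along the block's sides, as the tray's.
- tray: flat steel tray, fixed on the table: 104 mm (its x) by 288 mm (its y), rim 16 mm high, walls and floor 4 mm thick, holding the three socket blocks in a row along its y, 92 mm from centre to centre, in an order that changes. Origin: centre of its underside, on the table (z = 0); z up.
Things that resemble listed ones, but are neither listed nor needed, are in the scene too. What is shaped like the dropper_small but blue or green is not meant. What is shaped like the dropper_large but turquoise is not meant.

How it is judged:
By the outcome, as a careful person would: the job done as asked, in the order asked, and still so for the second after the job is handed in, with the robot touching nothing.
It also fails if it takes over 102 s, if anything falls off the work surface, if the arm or the gripper's body presses on something with over 40 N, if the wrist force passes 120 N, or if a joint passes its speed limit or range.

ROBOT

A 6-joint arm with a two-finger parallel gripper is mounted at the origin on the work surface. World frame = base frame: x ahead of the robot, y to its left, z up, the work surface at z = 0. Lengths are in mm, angles in rad, forces in N, time in s.
With the tool pointing down it reaches from about 400 to 925 mm from the base axis. Payload 12.5 kg.
Tool frame: the origin (TCP) lies at the very end of the fingers, on their centre line; the grasp point (between the pads) lies 19 mm behind it (grip_depth is the z of the grasp point in the tool frame, in mm); z points along the fingers, y is the line along which they close (so a half turn about z gives the same grasp; the last joint's range is limited). The gripper opens to 95 mm and grips with 3 to 60 N. Pads are 20 mm wide; open, the fingers measure 119 mm over their backs; the gripper's body (75 mm by 180 mm) begins 59 mm behind the grasp point.
Start: joints at [-1.422, 0.491, 1.559, -0, 1.092, -0.106], TCP at [157.555, -604.833, 214.661] pointing down, gripper open.
Joint ranges: [-3.1, 3.1], [-0.84, 2.19], [0.05, 2.79], [-1.13, 4.28], [0.06, 2.93], [-2.69, 2.69]. Speed limits (rad/s): [2.22, 2.22, 2.79, 3.14, 3.14, 3.14].

INTERFACE

Orientations are given as a unit quaternion [x, y, z, w].
In Python, from station import * gives the robot as it stands. Calls block until the motion is done:
- movep(position, orientation): joint-space move of the TCP to a pose.
- movel(position, attitude=None, max_speed=150, guard=None): straight line of the TCP; attitude=None keeps the orientation; max_speed is the mean speed in mm/s. With guard (N) it stops when the force on the tool has changed by that much, and returns True; else False.
- move_joints(angles): joint-space move.
- move_gripper(opening, newtons=None): finger opening in mm; newtons is the grip in N (None keeps the last); returns when the fingers have stopped.
- sleep(seconds).
- inverse_kinematics(position, orientation): joint angles nearest the present ones, or None.
- get_obs(): the state.
- snapshot(name): name is "side" or "top"; returns a dict with "color" (400x640x3 uint8, blue, green, red), "z_map" (400x640 float32, mm along the optical axis (not along the pixel's ray), 0 where there is no reading), "fx", "fy", "cx", "cy" (pixels), "cam_to_world" (4x4, takes a point from camera to world coordinates). Camera axes: x right, y down, z forward; pixel columns grow to the right and rows downward; lengths in mm; the calibration is good to about 2 mm. A picture is of the moment at which its call begins.
A pose or a line that the arm cannot do raises IKError and nothing moves.
- finish_job(): hands the job in; it is judged then, once.
The state is a dict: "t": time; "joint_positions": joint angles; "joint_vel": joint speeds; "joint_efforts": joint torques, N m; "position": TCP position; "eef_rot": TCP orientation; "force": force on the tool from outside, world axes, zero at the start; "wrist_torque": the same for the moment, N m; "opening": finger opening in mm; "gripper_force": force on a finger pad.
Only numpy, scipy, OpenCV 4.12 (cv2) and the standard library are available. Lean on these libraries where they do the work, as an engineer would, in place of code of your own. Each camera call takes 0.05 s, during which the arm holds its last target. There are 200 camera calls.

## Working session

There is one attempt and no reset: what is moved stays moved. The work goes in short steps, each a Python script; the robot and the scene stay as the last script left them, time stands still between calls to the robot, and variables do not carry over. Pictures are saved under pics/ and viewed, at most 14 in all, crops included, and the job is handed in when it is done.

```bash
mkdir -p pics; ls; python3 - <<'E'
from station import *
import cv2,numpy as np
for n in("top","side"):
    s=snapshot(n); cv2.imwrite(f"pics/{n}0.png",s["color"]); np.savez(f"{n}0.npz",**s)
    print(n,s["fx"],s["cx"],s["cy"],np.round(s["cam_to_world"],3).tolist())
print(get_obs())
E
```

```text
pics
top 372.1381997044446 320.87122389983955 193.1622789551376 [[0.005, -0.989, 0.15, 360.037], [-1.0, -0.006, -0.003, -24.362], [0.004, -0.15, -0.989, 801.974], [0.0, 0.0, 0.0, 1.0]]
side 505.4851886995445 311.34541729938286 202.48159032802002 [[-0.773, -0.317, 0.549, -114.555], [-0.634, 0.386, -0.67, 742.135], [-0.0, -0.866, -0.499, 598.725], [0.0, 0.0, 0.0, 1.0]]
{'t': 0.1, 'joint_positions': array([-1.42161804e+00,  4.91504308e-01,  1.55938446e+00, -8.00799519e-06,
        1.09169658e+00, -1.05604073e-01]), 'joint_vel': array([-6.28729718e-05, -1.62034567e-03, -1.45258716e-03, -1.73304458e-03,
       -4.91544542e-04,  3.36520423e-04]), 'joint_efforts': array([ 1.89036582e-03, -6.13622403e+01, -2.58605862e+01,  6.93745888e-02,
        4.70258261e-02, -3.32694572e-05]), 'position': array([ 157.50771584, -604.60847291,  214.11845467]), 'eef_rot': array([ 9.91896354e-01,  1.27048715e-01, -1.43645026e-05, -4.96150162e-04]), 'force': array([-0.46831581,  0.86816977, -0.32782875]), 'wrist_torque': array([-0.01630636,  0.03705496,  0.00750893]), 'gripper_force': 0.0, 'opening': 95.1435327289091}
```

View pics/top0.png

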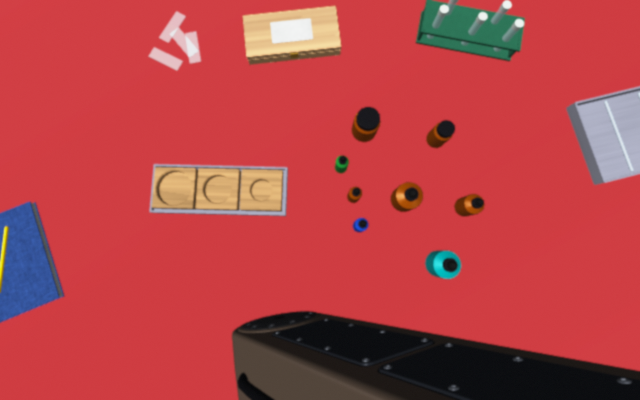

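View pics/side0.png

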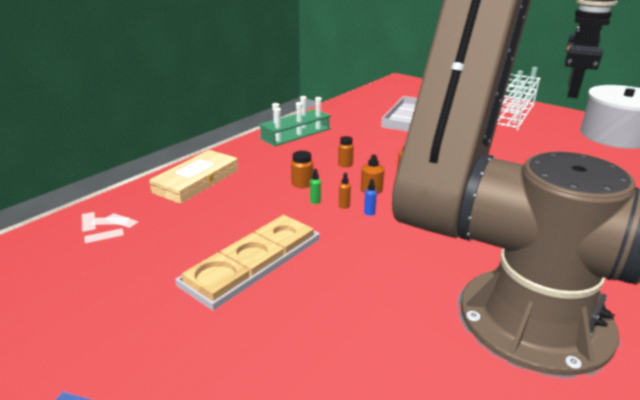

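The top view shows the tray at (150–287, 165–214), with the large, medium and small holes from left to right. The amber droppers are small at about (355,193), large at (407,196) and medium at (470,205). The jars are at (367,124) and (441,133), and the decoys are green (342,163), blue (361,225) and turquoise (444,264). The side view confirms the bulbs.

```bash
cat > h.py <<'E'
import numpy as np,cv2
def cloud(s):
    v,u=np.mgrid[:400,:640]; z=s["z_map"]
    P=np.stack([(u-s["cx"])/s["fx"]*z,(v-s["cy"])/s["fy"]*z,z,np.ones_like(z)],-1)
    return (P@s["cam_to_world"].T)[...,:3]
def ray(s,u,v,h):
    T=s["cam_to_world"]; d=T[:3,:3]@[(u-s["cx"])/s["fx"],(v-s["cy"])/s["fy"],1]
    return T[:3,3]+d*(h-T[2,3])/d[2]
E
python3 - <<'E'
from h import *
s=np.load("top0.npz");C=cloud(s)
c=s["color"].astype(int); dark=(c.max(2)<60)
amber=(c[...,2]>90)&(c[...,0]<60)&(c[...,1]>c[...,0]+25)
print("table z",np.median(C[300,100:200,2]), C[230,300])
H=dict(small=(355,193,88,6,14),medium=(470,205,92,7.5,21),large=(407,196,96,9,28),jl=(367,124,82,0,0),jm=(441,133,78,0,0),green=(342,163,88,0,0),blue=(361,225,88,0,0))
for n,(u,v,h,rb,r) in H.items():
    m=np.zeros((400,640),bool); m[v-20:v+21,u-20:u+21]=1
    w=m&(C[...,2]>h-12)&(C[...,2]<h+12)
    p=C[w]; vv,uu=np.nonzero(w)
    print(n,len(p),"depth",p.mean(0).round(1) if len(p) else "","px",uu.mean(),vv.mean(),"ray",ray(s,uu.mean(),vv.mean(),h).round(1))
    b=m&(C[...,2]>12)&(C[...,2]<h+12); q=C[b]; print("   all: y range",np.percentile(q[:,1],[1,99]).round(1),"x",np.percentile(q[:,0],[1,99]).round(1),"zmax",q[:,2].max())
# sockets: hole floor / block top
T=(C[...,2]>22)&(C[...,2]<34); T[:, :140]=0;T[:,300:]=0;T[:150]=0;T[230:]=0
print("block top",C[T].mean(0),np.median(C[T][:,2]))
cn=C[T][:,:2].astype(np.float32); print(cv2.minAreaRect(cn))
F=(C[...,2]>6)&(C[...,2]<20);F[:, :155]=0;F[:,283:]=0;F[:170]=0;F[210:]=0
n,l,st,ce=cv2.connectedComponentsWithStats(F.astype(np.uint8))
for i in range(1,n):
    if st[i,4]>40:
        q=C[l==i]; print("hole",st[i,4],q.mean(0).round(1),ce[i],cv2.minAreaRect(q[:,:2].astype(np.float32)))
E
```

```text
table z 0.13871122573232242 [4.01415292e+02 1.76817953e+01 2.95292906e-01]
small 29 depth [472.7 -94.4  84.7] px 355.7241379310345 191.41379310344828 ray [472.2 -94.1  88. ]
   all: y range [-107.6  -81.7] x [460.4 486.3] zmax 90.9765626835034
medium 54 depth [ 452.3 -332.2   88.9] px 478.9259259259259 202.2037037037037 ray [ 451.9 -330.9   92. ]
   all: y range [-351.  -313.3] x [432.5 471.6] zmax 94.61728341518517
large 63 depth [ 468.2 -201.8   93.5] px 411.87301587301585 193.34920634920636 ray [ 467.8 -201.2   96. ]
   all: y range [-228.3 -176. ] x [441.7 494.1] zmax 98.10313890490227
jl 454 depth [ 622.  -119.5   82.3] px 367.36343612334804 118.57929515418502 ray [ 622.1 -119.5   82. ]
   all: y range [-144.1  -92.8] x [596.2 644.8] zmax 85.60361050953918
jm 261 depth [ 602.8 -277.2   77.9] px 445.1609195402299 128.93869731800766 ray [ 602.8 -277.2   78. ]
   all: y range [-294.5 -258.1] x [583.9 619.4] zmax 82.49669417252323
green 26 depth [537.7 -68.4  85.3] px 342.3076923076923 158.76923076923077 ray [537.1 -68.3  88. ]
   all: y range [-81.8 -55.2] x [525.1 550.2] zmax 89.2
[... 426 characters left out ...]
64587402344), (68.63265228271484, 70.86627960205078), 89.74160766601562)
hole 72 [478.3 245.7  14.3] [193.48611111 193.01388889] ((479.826416015625, 244.141357421875), (32.18014907836914, 91.41509246826172), 66.17686462402344)
hole 61 [486.4 149.7  12.6] [238.73770492 189.68852459] ((485.89495849609375, 149.5950469970703), (1.3450496196746826, 83.68465423583984), 89.34467315673828)
hole 588 [487.5 195.6  12.7] [217.34353741 189.01870748] ((487.5010681152344, 194.9048614501953), (57.07121658325195, 56.610260009765625), 15.690591812133789)
hole 346 [485.8 102.2  12.9] [260.86416185 190.03179191] ((485.4980773925781, 101.89244079589844), (43.49161911010742, 43.3717155456543), 2.072221517562866)
```

Heights, sizes and 92 mm spacing all check out, so I start with the small bottle.

```bash
cat >> h.py <<'E'
from station import *
def q(a): return [np.cos(a/2),np.sin(a/2),0,0]
def pick(x,y,a,opening,dia,N):
    movep([x,y,190],q(a)); move_gripper(opening)
    movel([x,y,26],max_speed=130); move_gripper(max(dia-8,0),N)
    o=get_obs(); print("grip",o["opening"],o["gripper_force"],o["position"].round(1),o["t"])
    movel([x,y,140],max_speed=120); o=get_obs(); print("lifted",o["opening"],o["gripper_force"],o["force"].round(2))
def place(x,y,a,opening):
    movep([x,y,140],q(a)); 
    s=snapshot("top"); cv2.imwrite("pics/hold%d.png"%opening,s["color"])
    movel([x,y,50],max_speed=120); hit=movel([x,y,36.5],max_speed=25,guard=4)
    o=get_obs(); print("down",hit,o["position"].round(1),o["force"].round(2),o["opening"])
    move_gripper(opening); movel([x,y,190],max_speed=120)
    s=snapshot("top");cv2.imwrite("pics/placed%d.png"%opening,s["color"]); print("t",get_obs()["t"])
E
python3 - <<'E'
from h import *
for p in ([473,-94.4],[485.5,101.5],[452,-331.5],[487,193.5],[468,-201.7],[488.5,285.5]):
    for a in (0,1.57,-1.57):
        for z in (26,190):
            j=inverse_kinematics([*p,z],q(a)); print(p,a,z,None if j is None else np.round(j,2))
pick(473,-94.4,0,60,28,15)
E
```

```text
[473, -94.4] 0 26 [-0.33  0.59  2.07 -0.    0.47  1.24]
[473, -94.4] 0 190 [-0.33  0.32  1.93 -0.    0.89  1.24]
[473, -94.4] 1.57 26 [-0.33  0.59  2.07 -0.    0.47 -0.33]
[473, -94.4] 1.57 190 [-0.33  0.32  1.93 -0.    0.89 -0.33]
[473, -94.4] -1.57 26 None
[473, -94.4] -1.57 190 None
[485.5, 101.5] 0 26 [ 0.07  0.6   2.04 -0.    0.5   1.64]
[485.5, 101.5] 0 190 [ 0.07  0.34  1.9  -0.    0.9   1.64]
[485.5, 101.5] 1.57 26 [ 0.07  0.6   2.04 -0.    0.5   0.07]
[485.5, 101.5] 1.57 190 [ 0.07  0.34  1.9  -0.    0.9   0.07]
[485.5, 101.5] -1.57 26 None
[485.5, 101.5] -1.57 190 None
[452, -331.5] 0 26 [-0.75  0.66  1.88 -0.    0.6   0.82]
[452, -331.5] 0 190 [-0.75  0.43  1.75 -0.    0.97  0.82]
[452, -331.5] 1.57 26 [-0.75  0.66  1.88 -0.    0.6  -0.75]
[452, -331.5] 1.57 190 [-0.75  0.43  1.75 -0.    0.97 -0.75]
[452, -331.5] -1.57 26 [-0.75  0.66  1.88 -0.    0.6   2.39]
[452, -331.5] -1.57 190 [-0.75  0.43  1.75 -0.    0.97  2.39]
[487, 193.5] 0 26 [ 0.25  0.63  1.97 -0.    0.54  1.82]
[487, 193.5] 0 190 [ 0.25  0.38  1.83 -0.    0.93  1.82]
[487, 193.5] 1.57 26 [ 0.25  0.63  1.97 -0
[... 223 characters left out ...]
1.87 -0.    0.92  1.03]
[468, -201.7] 1.57 26 [-0.54  0.62  2.01 -0.    0.52 -0.54]
[468, -201.7] 1.57 190 [-0.54  0.36  1.87 -0.    0.92 -0.54]
[468, -201.7] -1.57 26 [-0.54  0.62  2.01 -0.    0.52  2.6 ]
[468, -201.7] -1.57 190 [-0.54  0.36  1.87 -0.    0.92  2.6 ]
[488.5, 285.5] 0 26 [ 0.41  0.66  1.87 -0.    0.61  1.98]
[488.5, 285.5] 0 190 [ 0.41  0.43  1.74 -0.    0.97  1.98]
[488.5, 285.5] 1.57 26 [ 0.41  0.66  1.87 -0.    0.61  0.41]
[488.5, 285.5] 1.57 190 [ 0.41  0.43  1.74 -0.    0.97  0.41]
[488.5, 285.5] -1.57 26 None
[488.5, 285.5] -1.57 190 None
grip 27.615924308750913 14.989888919808436 [473.1 -94.4  26. ] 5.075
lifted 27.525770668783164 14.987547981727403 [-0.03 -0.27 -0.19]
```

```bash
python3 - <<'E'
from h import *
place(485.5,101.5,0,50)
E
```

```text
down True [485.5 101.4  37.6] [ 0.46 -0.44  1.33] 27.40170114309077
t 10.525
```

View pics/placed50.png

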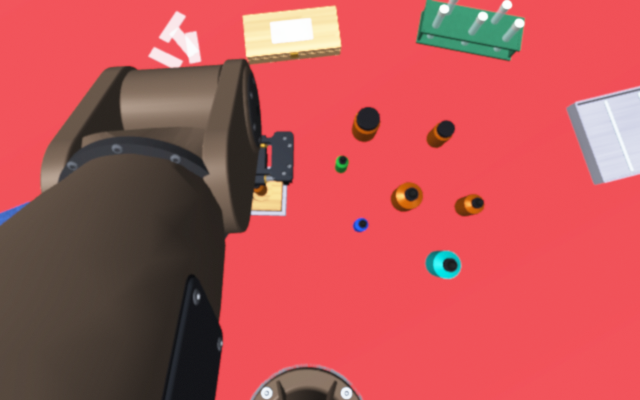

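The small bottle is in the socket at about (260,188), partly hidden by the arm, and everything else is undisturbed. I'll pick the medium one next and check the tray while the arm is away from it.

```bash
python3 - <<'E'
from h import *
pick(452,-331.5,1.57,70,42,20)
s=snapshot("top"); cv2.imwrite("pics/m1.png",s["color"]); C=cloud(s)
w=(C[...,2]>86)&(C[...,2]<112); w[:,300:]=0;w[:150]=0;w[230:]=0
print("small in socket",C[w].mean(0).round(1),w.sum(),C[w][:,2].max())
place(487,193.5,1.57,64)
E
```

```text
grip 41.710826911206205 20.000262368121184 [ 452.  -331.5   26.2] 15.1583
lifted 41.55374395582925 19.999891344923526 [-1.22 -0.66 -1.64]<stdin>:5: RuntimeWarning: Mean of empty slice.
  ret = um.true_divide(
Traceback (most recent call last):
ValueError: zero-size array to reduction operation maximum which has no identity
```

View pics/m1.png

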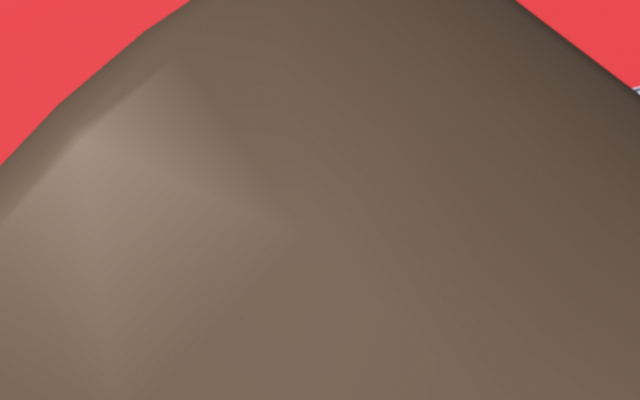

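The arm fills the top view, so I'll use the side view.

```bash
python3 - <<'E'
from h import *
s=snapshot("side"); cv2.imwrite("pics/m2.png",s["color"])
E
```

```text
(no output)
```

View pics/m2.png

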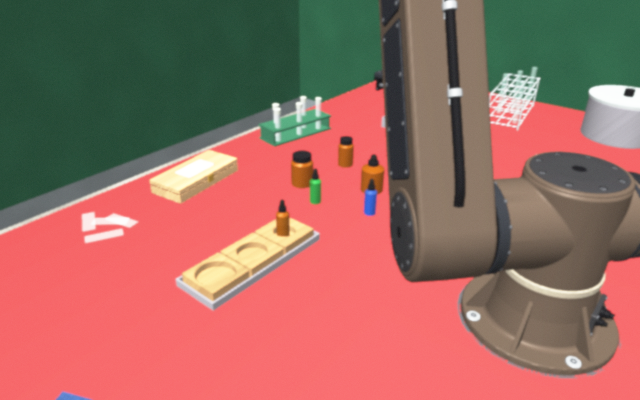

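The small bottle stands upright in the smallest socket at (283,220). The margin over other bottles is thin, so I'll carry the next ones higher.

```bash
sed -i 's/movep(\[x,y,140\],q(a));/movep([x,y,200],q(a))/; s/\[x,y,140\],max_speed=120/[x,y,200],max_speed=120/' h.py; python3 - <<'E'
from h import *
movel([452,-331.5,200]); place(487,193.5,1.57,64)
pick(468,-201.7,1.57,80,56,25)
s=snapshot("side"); cv2.imwrite("pics/m3.png",s["color"])
E
```

```text
down True [487.  193.5  37.8] [-0.66  0.55  3.16] 41.62967342937037
t 22.8417
grip 55.584666761663726 25.000518027227372 [ 468.1 -201.7   26.2] 26.7917
lifted 55.52492068525142 24.999675394501537 [ 0.3  -0.02 -1.28]
```

View pics/m3.png

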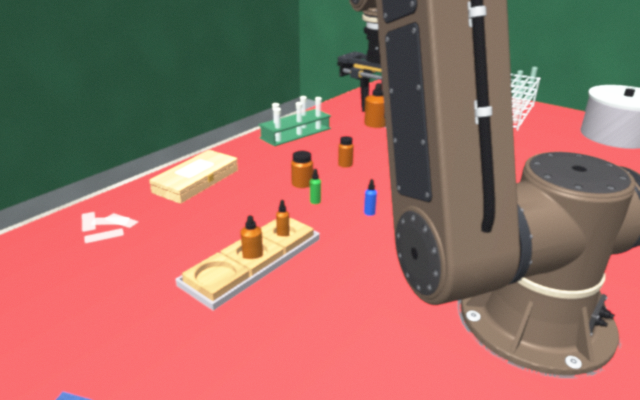

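The small (283,220) and medium (252,240) bottles stand in their sockets, and the large one is held at (376,108).

```bash
python3 - <<'E'
from h import *
place(488.5,285.5,1.57,80)
move_joints([-1.422,0.491,1.559,0,1.092,-0.106])
s=snapshot("top");C=cloud(s); a=s["color"]; b=snapshot("side")["color"]
cv2.imwrite("pics/end.png",np.vstack([a[80:300,100:540],b[80:320,100:540]]))
for n,x,y in(("s",485.5,101.5),("m",487,193.5),("l",488.5,285.5),("jl",622,-119.5),("jm",602.8,-277.2)):
    w=(abs(C[...,0]-x)<40)&(abs(C[...,1]-y)<40)&(C[...,2]>70); p=C[w]; p=p[p[:,2]>p[:,2].max()-12]; print(n,p.mean(0).round(1),p[:,2].max())
E
```

```text
down True [488.5 285.5  37.9] [-0.72  0.05  3.77] 55.10415392232043
t 34.275
s [484.9 101.7  97.5] 102.34093541215441
m [486.6 188.8 101.4] 106.01472583932195
l [487.8 280.9 105.7] 110.4813406304562
jl [ 622.7 -119.6   82.6] 87.167450914254
jm [ 603.1 -277.5   78.6] 82.6107240745439
```

View pics/end.png

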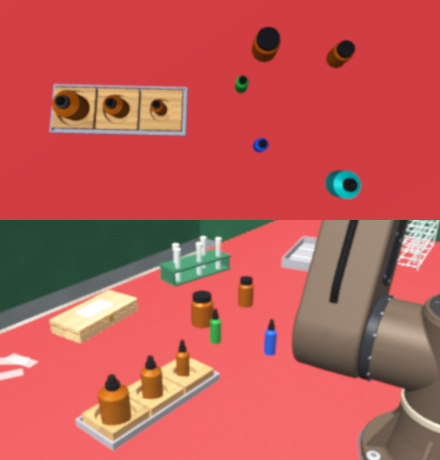

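Positions and heights match, but the medium and large bottles read about 4.7 mm off in y. I'll check that they are upright and seated.

```bash
python3 - <<'E'
from h import *
s=snapshot("top");C=cloud(s)
for n,x,y,R,h in(("s",485,101.5,22,68),("m",487,190,30,70),("l",488.5,283,36,72)):
    for lo,hi in((h-6,h+3),(h+6,h+16),(h+22,h+45)):
        w=(abs(C[...,0]-x)<R)&(abs(C[...,1]-y)<R)&(C[...,2]>lo)&(C[...,2]<hi);p=C[w]
        print(n,lo,hi,w.sum(),p.mean(0).round(1),"y",np.percentile(p[:,1],[2,98]).round(1),"x",np.percentile(p[:,0],[2,98]).round(1))
E
python3 - <<'E'
import cv2
from h import snapshot
b=snapshot("side")["color"][200:380,160:340]; cv2.imwrite("pics/z.png",cv2.resize(b,(590,590),interpolation=cv2.INTER_CUBIC))
E
```

```text
s 62 71 54 [483.2  99.   68.6] y [ 89.3 115. ] x [472.9 499.4]
s 74 84 20 [482.7 101.3  79.3] y [ 94.3 110.6] x [477.9 492.1]
s 90 113 28 [484.9 101.7  97.4] y [ 97.4 106.3] x [480.7 489.5]
m 64 73 112 [484.7 187.4  70.5] y [170.2 210.5] x [467.8 506.5]
m 76 86 53 [484.  184.7  78.2] y [176.7 199.7] x [473.1 499.3]
m 92 115 51 [486.3 188.7 100.6] y [183.8 195.2] x [480.4 492.2]
l 66 75 201 [485.8 276.2  72.5] y [256.2 308.6] x [461.5 515.6]
l 78 88 106 [485.5 277.3  80.4] y [266. 297.] x [470.1 506.3]
l 94 117 79 [487.8 280.9 103.5] y [274.6 290.1] x [479.3 496.5]
```

View pics/z.png

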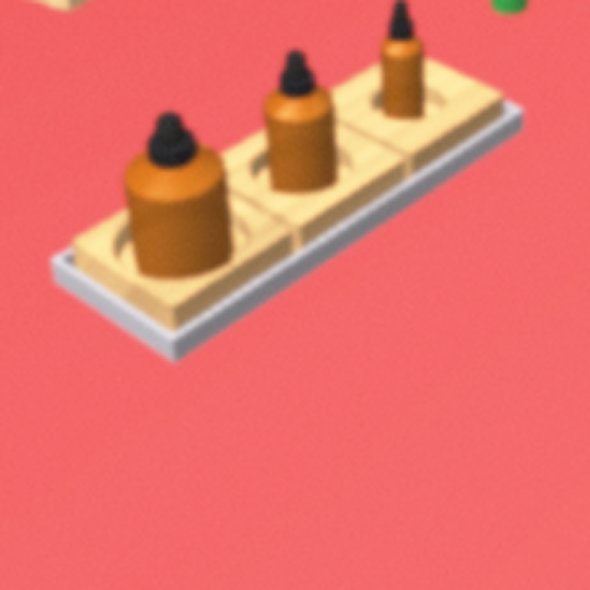

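The bulbs are centred over the bodies and the shoulder heights are 12 mm above their table values. All three bottles are upright and seated.

```bash
python3 -c "
from station import *
print(finish_job())"
```

```text
the job is handed in; nothing more can be done
None
```

All three dropper bottles stand upright in their matching sockets, placed small, then medium, then large; the two flat-capped bottles were not moved, and the job is handed in.

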